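# Trip test on the packing bench's breaker box

## Task

Do the start-of-shift safety test on the breaker box of the jar packing bench: press the round test button in until the U-shaped lever drops down, then lift the lever all the way back up until it latches and stays up on its own. Leave the jars and the label roll standing where they are.

Things in the scene. Friction and masses are not known exactly. Their poses are not given: they have to be found in the camera images.
- breaker_box: Grey wedge-shaped metal box fixed to the bench, 200 (x) x 320 (y) mm, 60 mm high in front, 200 mm at the back. Origin: centre of its underside; own z up, own -x is its front, roughly towards the robot. Its top is a flat panel rising 35 degrees from front to back (normal in box axes (-0.574, 0, 0.819)). Round test button on the panel's +y half, U-shaped lever on its -y half.
- hood_edge (a point): Middle of the front edge of the clear plastic splash hood above the button: a level sheet 6 mm thick, 275 mm above the bench, 120 mm wide, reaching from box x = -45 mm (this edge) to the box's back, box y 10 to 130 mm, on a clear upright sheet at the back. Under it the button is reached only with a tool tilted about 25 to 50 degrees, from the front and above.
- button_face (a point): Centre of the outer face of the round black test button, 44 mm in diameter, standing 30 mm proud of the panel (20 mm proud of its grey collar). In the box's axes it lies at (-30, 70, 146) mm when out. It moves in along the panel's inward normal; this point moves with it.
- test_button (a joint): Travel of the test button in m: 0 out, 0.012 fully in. A spring pushes it back (1.5 N at the start, 4.5 N fully in). The lever is released at about 0.007. While the lever is latched again the button is drawn in a little and springs out with a click.
- lever_bar (a point): Middle of the lever's grip bar: a steel bar 16 mm thick, 98 mm long along the box's y axis, 86 mm clear between the two side arms (12 mm thick) that carry it. It moves with the lever. In the box's axes it is at about (-1, -80, 265) mm with the lever up and (-88, -80, 189) mm with the lever down.
- lever_hinge (a point): Middle of the lever's hinge axis, which runs along the box's y axis; fixed on the box at (18, -80, 157) mm in its axes. The grip bar's centre circles it at 110 mm.
- trip_lever (a joint): Angle of the lever in rad: about 0 to 0.03 latched up (leaning 10 degrees from vertical to the box's front), 1.1 dropped (73 degrees). Latched, it cannot be pulled down. Dropped, a spring and its weight hold it down; about 4 N at the bar lifts it. To latch, lift it slightly past 0, to about -0.03 (its stop is at -0.08); let go earlier, it falls again.
- jar_a: Bystander: amber glass jar with a brass-coloured lid, 70 mm in diameter, 75 mm high, standing at the box's +y side. Origin: centre of its underside, z up.
- jar_b: Bystander: the same kind of jar at the box's -y side. Origin: centre of its underside, z up.
- label_roll: Bystander: white roll of paper labels standing on end in front of the box, 84 mm outside diameter, 40 mm bore, 60 mm high. Origin: centre of its underside, z up.

How it is judged:
By the outcome, as a careful person would: the job done as asked, in the order asked, and still so for the second after the job is handed in, with the robot touching nothing.
It also fails if it takes over 48 s, if anything falls off the work surface, if the arm or the gripper's body presses on something with over 40 N, if the wrist force passes 120 N, or if a joint passes its speed limit or range.

## Robot

A 6-joint arm with a two-finger parallel gripper is mounted at the origin on the work surface. World frame = base frame: x ahead of the robot, y to its left, z up, the work surface at z = 0. Lengths are in m, angles in rad, forces in N, time in s.
With the tool pointing down it reaches from about 0.4 to 0.825 m from the base axis. Payload 7 kg.
Tool frame: the origin (TCP) lies at the very end of the fingers, on their centre line; the grasp point (between the pads) lies 19 mm behind it; z points along the fingers, y is the line along which they close (so a half turn about z gives the same grasp; the last joint's range is limited). The gripper opens to 88 mm and grips with 3 to 60 N. Pads are 19 mm wide; open, the fingers measure 130 mm over their backs; the gripper's body (78 mm by 193 mm) begins 47 mm behind the grasp point.
Start: joints at [1.392, 0.359, 0.012, 0, -1.224, -0.288], TCP at [0.304, 0.603, 0.201] pointing down, gripper open.
Joint ranges: [-3.07, 3.07], [-1.43, 2.12], [-1.02, 1.25], [-3.03, 1.67], [-3.05, -0], [-3.03, 3.03]. Speed limits (rad/s): [2.39, 2.39, 3.01, 3.14, 3.14, 3.14].

## Interface

Orientations are given as [roll, pitch, yaw] about the fixed x, y, z axes, in that order (R = Rz(yaw) Ry(pitch) Rx(roll)).
In Python, from station import * gives the robot as it stands.
- The arm moves only by the tool servo_tool, never from a script. Its argument "moves" is a list of rows, each an object of numbers: "jaw": the opening, from 0 (shut) to 1 (fully open); "dx", "dy", "dz": the shift along the world's x, y, z in m; "roll": the turn about the world's z in degrees. A call has exactly 10 rows; each row shifts and turns the commanded pose from where the row before left it; what a row does not reach is not made up. A row lasts 1/8 s, in which the tool goes at most 62.5 mm and 10.7 degrees, less where a joint would pass 70% of its speed; a pose out of reach is approached as far as the arm can. A call with a gripper value outside its range is refused whole. The fingers move at their own pace and stop on an object; "newtons" is the grip in N (left out, the last holds). Time passes only in rows, so rows that do not move let the fingers close, or fill a call up. It gives the time, the measured TCP pose, the force, the opening and the grip force at its end, in the units of the state.
- get_state(): the state, without advancing time (a new reading comes with each control period).
- grab_frame(name): name is "scene" or "top"; returns (picture, depth): 400x640x3 uint8, red, green, blue; 400x640 float32, m along the optical axis (not along the pixel's ray), 0 where there is no reading.
- calibration(name): a dict with "intrinsics" (3x3 intrinsics, pixels), "R" (3x3) and "t" (3): a world point X has camera coordinates R X + t. Camera axes: x right, y down, z forward; pixel columns grow to the right and rows downward; lengths in m; the calibration is good to about 2 mm. A picture is of the moment at which its call begins. calibration takes no time and is no camera call.
- job_done(): hands the job in; it is judged then, once.
The state is a dict: "t": time; "q": joint angles; "qd": joint speeds; "joint_efforts": joint torques, N m; "eef_pos": TCP position; "ee_rot": TCP orientation; "force": force on the tool from outside, world axes, zero at the start; "moment": the same for the moment, N m; "width": finger opening in m; "gripper_force": force on a finger pad.
Only numpy, scipy, OpenCV 4.12 (cv2) and the standard library are available. Lean on these libraries where they do the work, as an engineer would, in place of code of your own. Each camera call takes 0.05 s, during which the arm holds its last target. There are 200 camera calls.

## Working session

There is one attempt and no reset: what is moved stays moved. The work goes in short steps, Python scripts to look and compute and a tool call to move; the robot and the scene stay as the last step left them, time stands still between calls to the robot, and variables do not carry over. Pictures are saved under pics/ and viewed, at most 10 in all, crops included, and the job is handed in when it is done.

Besides the shell and the picture viewer there is one more tool, called after "Emit:" as name(argument=value, ...), one argument or row to a line, values as JSON. servo_tool: Moves the arm, as the interface text tells. Its arguments: {"type":"object","properties":{"moves":{"type":"array","items":{"type":"object","properties":{"jaw":{"type":"number"},"dx":{"type":"number"},"dy":{"type":"number"},"dz":{"type":"number"},"roll":{"type":"number"}}}},"newtons":{"type":"number"}},"required":["moves"]}

```bash
mkdir -p pics; ls
python3 - <<'E'
from station import *
import cv2,numpy as np
s=get_state();print(s['t'],s['eef_pos'],s['ee_rot'],s['width'])
for n in("scene","top"):
    p,d=grab_frame(n);cv2.imwrite(f"pics/{n}0.png",p[:,:,::-1]);np.save(f"pics/{n}0.npy",d)
    c=calibration(n);print(n,c['intrinsics'],c['R'],c['t'])
E
```

```text
pics
0.0 [0.30354734 0.60229079 0.20012385] [ 3.13992511e+00 -1.53285345e-04 -4.66904730e-01] 0.08750072768474716
scene [[370.64874855   0.         313.63450983]
 [  0.         370.64874855 203.31203644]
 [  0.           0.           1.        ]] [[-0.92882223  0.37050538  0.00387563]
 [ 0.29601593  0.74829408 -0.59365861]
 [-0.22285382 -0.55025606 -0.80470767]] [ 0.54379894 -0.09440646  1.20968228]
top [[481.10832404   0.         320.55283445]
 [  0.         481.10832404 199.94191295]
 [  0.           0.           1.        ]] [[-2.73245176e-02 -9.99617100e-01 -4.36157615e-03]
 [-9.91313270e-01  2.76585620e-02 -1.28580729e-01]
 [ 1.28652130e-01  8.10281924e-04 -9.91689454e-01]] [0.02806209 0.58635898 1.21306948]
```

View pics/scene0.png

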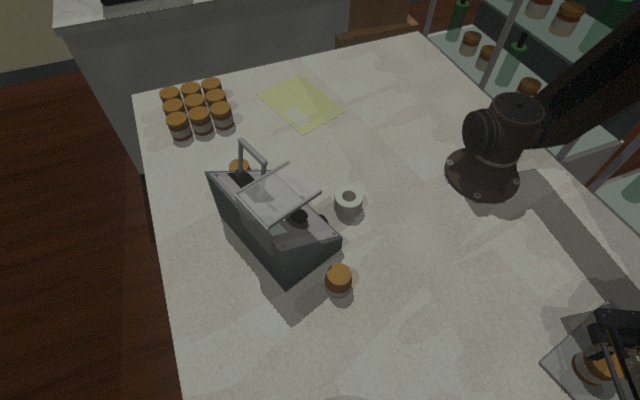

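View pics/top0.png

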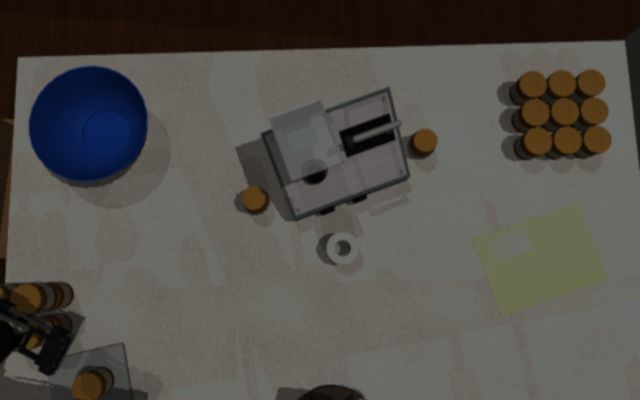

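The scene view shows the box at about (275,225), with the hood over the button at (298,215) and the lever up at (250,155). In the top view the box corners are at about (262,133), (389,89), (408,176) and (297,218). The button is at (314,172), the lever bar at (378,132), the roll at (342,248), and the jars at (254,200) and (424,141). I'll fit the box pose next.

```bash
cat > h.py <<'E'
import numpy as np,cv2
from station import *
from scipy.optimize import least_squares
def back(n,d,step=1):
    c=calibration(n);K=c['intrinsics'];v,u=np.mgrid[0:400:step,0:640:step];z=d[::step,::step]
    P=np.stack([(u-K[0,2])/K[0,0]*z,(v-K[1,2])/K[1,1]*z,z],-1)
    return (P-c['t'])@c['R']
def proj(n,X):
    c=calibration(n);x=(np.atleast_2d(X)@c['R'].T+c['t'])@c['intrinsics'].T
    return x[:,:2]/x[:,2:]
def toW(b,X):
    c,s=np.cos(b[2]),np.sin(b[2]);X=np.atleast_2d(X)
    return X@np.array([[c,s,0],[-s,c,0],[0,0,1]])+[b[0],b[1],0]
E
python3 - <<'E'
from h import *
C=np.array([[.1,.16,.2],[.1,-.16,.2],[-.1,-.16,.06],[-.1,.16,.06]])
px=np.array([[262,133],[389,89],[408,176],[297,218]])
d=np.load('pics/top0.npy');W=back('top',d)
r=least_squares(lambda b:(proj('top',toW(b,C))-px).ravel(),[.65,0,0])
print(r.x,np.degrees(r.x[2]),r.fun.round(1))
# plane refine
b=r.x
for it in range(4):
    L=toW([0,0,-b[2]],(W.reshape(-1,3)-[b[0],b[1],0]))
    res=(L[:,2]-.13-np.tan(np.radians(35))*L[:,0]); 
    m=(abs(L[:,0])<.09)&(abs(L[:,1])<.15)&(abs(res)<.012)&(d.ravel()>0)
    Wm=W.reshape(-1,3)[m]
    f=lambda b:np.r_[(toW([0,0,-b[2]],Wm-[b[0],b[1],0])@[-.574,0,.819]-.13*.819)*1000/np.sqrt(m.sum())*3,(proj('top',toW(b,C))-px).ravel()]
    r=least_squares(f,b);b=r.x
print(b,np.degrees(b[2]),m.sum(),r.fun[-8:].round(1),np.abs(r.fun[:-8]).mean()*np.sqrt(m.sum())/3)
for n,p in dict(hood=[-.045,.07,.275],button=[-.03,.07,.146],barup=[-.001,-.08,.265],bardn=[-.088,-.08,.189],hinge=[.018,-.08,.157]).items():
    w=toW(b,p)[0];print(n,w.round(4),np.hypot(*w[:2]).round(3),proj('top',w).round(0),proj('scene',w).round(0))
L=toW([0,0,-b[2]],(W.reshape(-1,3)-[b[0],b[1],0]))
m=(L[:,2]>.25)&(L[:,2]<.29)&(abs(L[:,1]+.08)<.07)&(abs(L[:,0])<.06);print('bar meas',np.median(L[m],0),L[m].min(0),L[m].max(0))
m=(L[:,2]>.13)&(abs(L[:,1]-.07)<.03)&(abs(L[:,0]+.03)<.03);print('button area z',np.percentile(L[m][:,2],[5,50,95]))
for n,u,v in [('roll',342,248),('ja',254,200),('jb',424,141)]:
    q=W[v-12:v+12,u-12:u+12].reshape(-1,3);q=q[q[:,2]>.04];print(n,q.mean(0).round(3))
E
```

```text
[ 0.68147132 -0.03854554  0.3285712 ] 18.825743134743508 [-1.2  0.3  1.2 -2.5  3.1  0.4 -3.   1.8]
[ 0.67947617 -0.03914974  0.32598442] 18.67753117354573 6763 [-0.9  0.9  1.6 -1.5  3.3  1.4 -2.9  2.4] 1.91091733010625
hood [0.6144 0.0128 0.275 ] 0.615 [[319. 173.]] [[304. 174.]]
button [0.6286 0.0176 0.146 ] 0.629 [[317. 177.]] [[301. 210.]]
barup [ 0.7041 -0.1153  0.265 ] 0.714 [[377. 131.]] [[251. 150.]]
bardn [ 0.6217 -0.1431  0.189 ] 0.638 [[387. 175.]] [[282. 155.]]
hinge [ 0.7221 -0.1092  0.157 ] 0.73 [[369. 136.]] [[251. 182.]]
bar meas [-0.0008764  -0.07731045  0.2720432 ] [-0.00774852 -0.13362882  0.26305518] [ 0.00916044 -0.02109099  0.27922585]
button area z [0.13948841 0.27803452 0.28159379]
roll [ 0.461 -0.037  0.07 ]
ja [0.589 0.18  0.074]
jb [ 0.727 -0.255  0.077]
```

The box fit is consistent: bar and panel residuals are about 2–3 mm, and the yaw is 18.7°. With the tool straight down, the hood blocks the button and the moves have no tilt. I'll test what happens to the tilt at the reach limit, in free space.

Emit:
servo_tool(
  moves=[
    {"jaw":0,"dx":0.02,"dy":0.03,"dz":0.02},
    {"jaw":0,"dx":0.02,"dy":0.03,"dz":0.02},
    {"jaw":0,"dx":0.02,"dy":0.03,"dz":0.02},
    {"jaw":0,"dx":0.02,"dy":0.03,"dz":0.02},
    {"jaw":0,"dx":0.02,"dy":0.03,"dz":0.02},
    {"jaw":0,"dx":0.02,"dy":0.03,"dz":0.02},
    {"jaw":0,"dx":0.02,"dy":0.03,"dz":0.02},
    {"jaw":0,"dx":0.02,"dy":0.03,"dz":0.02},
    {"jaw":0,"dx":0.02,"dy":0.03,"dz":0.02},
    {"jaw":0,"dx":0.02,"dy":0.03,"dz":0.02},
  ],
)

```text
$.moves[0]: bad value
```

Emit:
servo_tool(
  moves=[
    {"jaw":0,"dx":0.02,"dy":0.03,"dz":0.02,"roll":0},
    {"jaw":0,"dx":0.02,"dy":0.03,"dz":0.02,"roll":0},
    {"jaw":0,"dx":0.02,"dy":0.03,"dz":0.02,"roll":0},
    {"jaw":0,"dx":0.02,"dy":0.03,"dz":0.02,"roll":0},
    {"jaw":0,"dx":0.02,"dy":0.03,"dz":0.02,"roll":0},
    {"jaw":0,"dx":0.02,"dy":0.03,"dz":0.02,"roll":0},
    {"jaw":0,"dx":0.02,"dy":0.03,"dz":0.02,"roll":0},
    {"jaw":0,"dx":0.02,"dy":0.03,"dz":0.02,"roll":0},
    {"jaw":0,"dx":0.02,"dy":0.03,"dz":0.02,"roll":0},
    {"jaw":0,"dx":0.02,"dy":0.03,"dz":0.02,"roll":0},
  ],
)

```text
t: 1.35
eef_pos: [0.4641, 0.8309, 0.3527]
ee_rot: [-3.049, -0.013, -0.467]
force: [-0.5, 0.1, 0.5]
width: 0.0005
gripper_force: 0.0
```

The tool tilted about 5° at the reach limit, so I'll push further outward.

Emit:
servo_tool(
  moves=[
    {"jaw":0,"dx":0.02,"dy":0.04,"dz":0,"roll":0},
    {"jaw":0,"dx":0.02,"dy":0.04,"dz":0,"roll":0},
    {"jaw":0,"dx":0.02,"dy":0.04,"dz":0,"roll":0},
    {"jaw":0,"dx":0.02,"dy":0.04,"dz":0,"roll":0},
    {"jaw":0,"dx":0.02,"dy":0.04,"dz":0,"roll":0},
    {"jaw":0,"dx":0.02,"dy":0.04,"dz":0,"roll":0},
    {"jaw":0,"dx":0.02,"dy":0.04,"dz":0,"roll":0},
    {"jaw":0,"dx":0.02,"dy":0.04,"dz":0,"roll":0},
    {"jaw":0,"dx":0.02,"dy":0.04,"dz":0,"roll":0},
    {"jaw":0,"dx":0.02,"dy":0.04,"dz":0,"roll":0},
  ],
)

```text
t: 2.6
eef_pos: [0.544, 1.0085, 0.2285]
ee_rot: [-2.757, -0.05, -0.476]
force: [-0.4, 0.4, -0.0]
width: 0.0001
gripper_force: 0.0
```

```bash
cat > st.py <<'E'
from h import *
from scipy.spatial.transform import Rotation as Ro
b=np.array([0.67947617,-0.03914974,0.32598442])
s=get_state();R=Ro.from_euler('xyz',s['ee_rot']).as_matrix()
z=R[:,2];print('t',s['t'],'pos',np.round(s['eef_pos'],4),'tilt',np.degrees(np.arccos(-z[2])).round(1),'az',np.degrees(np.arctan2(z[1],z[0])).round(1),'toolx az',np.degrees(np.arctan2(R[1,0],R[0,0])).round(1),'ty',R[:,1].round(2))
print('box',toW([0,0,-b[2]],s['eef_pos']-np.r_[b[:2],0]).round(4)[0],'q',np.round(s['q'],2),'F',np.round(s['force'],1))
E
python3 st.py
```

```text
t 2.6 pos [0.544  1.0085 0.2285] tilt 22.2 az 55.6 toolx az -27.3 ty [-0.41 -0.83 -0.37]
box [0.2071 1.0359 0.2285] q [ 1.28  1.06  1.25  0.12 -1.39 -0.18] F [-0.4  0.4 -0. ]
```

Emit:
servo_tool(
  moves=[
    {"jaw":0,"dx":-0.02,"dy":-0.04,"dz":0.02,"roll":10},
    {"jaw":0,"dx":-0.02,"dy":-0.04,"dz":0.02,"roll":10},
    {"jaw":0,"dx":-0.02,"dy":-0.04,"dz":0.02,"roll":10},
    {"jaw":0,"dx":-0.02,"dy":-0.04,"dz":0.02,"roll":10},
    {"jaw":0,"dx":-0.02,"dy":-0.04,"dz":0.02,"roll":10},
    {"jaw":0,"dx":0,"dy":0,"dz":0.02,"roll":10},
    {"jaw":0,"dx":0,"dy":0,"dz":0,"roll":10},
    {"jaw":0,"dx":0,"dy":0,"dz":0,"roll":10},
    {"jaw":0,"dx":0,"dy":0,"dz":0,"roll":10},
    {"jaw":0,"dx":0,"dy":0,"dz":0,"roll":10},
  ],
)

```text
t: 3.85
eef_pos: [0.4352, 0.7969, 0.3308]
ee_rot: [-2.766, -0.061, 1.257]
force: [0.5, 0.9, -1.8]
width: 0.0001
gripper_force: 0.0
```

```bash
python3 st.py
```

```text
t 3.85 pos [0.4352 0.7969 0.3308] tilt 21.8 az 153.3 toolx az 72.0 ty [ 0.89 -0.27 -0.37]
box [0.0364 0.8703 0.3308] q [ 1.1   0.85  1.25 -0.41 -1.94  1.58] F [ 0.5  0.9 -1.8]
```

The tilt persists when I come back in. The thin side of the gripper should face the hood, so I'll push out again with the gripper rolled.

Emit:
servo_tool(
  moves=[
    {"jaw":0,"dx":0.03,"dy":0.05,"dz":0.01,"roll":10},
    {"jaw":0,"dx":0.03,"dy":0.05,"dz":0.01,"roll":5},
    {"jaw":0,"dx":0.03,"dy":0.05,"dz":0.01,"roll":0},
    {"jaw":0,"dx":0.03,"dy":0.05,"dz":0.01,"roll":0},
    {"jaw":0,"dx":0.03,"dy":0.05,"dz":0.01,"roll":0},
    {"jaw":0,"dx":0.03,"dy":0.05,"dz":0.01,"roll":0},
    {"jaw":0,"dx":0.03,"dy":0.05,"dz":0.01,"roll":0},
    {"jaw":0,"dx":0.03,"dy":0.05,"dz":0.01,"roll":0},
    {"jaw":0,"dx":0.03,"dy":0.05,"dz":0.01,"roll":0},
    {"jaw":0,"dx":0.03,"dy":0.05,"dz":0.01,"roll":0},
  ],
)

```text
t: 5.1
eef_pos: [0.5039, 0.9846, 0.2471]
ee_rot: [-2.945, -0.438, 1.403]
force: [-0.4, -0.2, 0.3]
width: 0.0004
gripper_force: 0.0
```

```bash
python3 st.py
```

```text
t 5.1 pos [0.5039 0.9846 0.2471] tilt 27.3 az 105.5 toolx az 80.4 ty [ 0.98 -0.08 -0.18]
box [0.1615 1.026  0.2471] q [ 1.16  0.98  1.25 -0.3  -1.47  1.83] F [-0.4 -0.2  0.3]
```

Emit:
servo_tool(
  moves=[
    {"jaw":0,"dx":-0.01,"dy":-0.02,"dz":0.01,"roll":10},
    {"jaw":0,"dx":-0.01,"dy":-0.02,"dz":0.01,"roll":10},
    {"jaw":0,"dx":0.03,"dy":0.05,"dz":0.02,"roll":8},
    {"jaw":0,"dx":0.03,"dy":0.05,"dz":0.02,"roll":0},
    {"jaw":0,"dx":0.03,"dy":0.05,"dz":0.02,"roll":0},
    {"jaw":0,"dx":0.03,"dy":0.05,"dz":0.02,"roll":0},
    {"jaw":0,"dx":0.03,"dy":0.05,"dz":0.02,"roll":0},
    {"jaw":0,"dx":0.03,"dy":0.05,"dz":0.02,"roll":0},
    {"jaw":0,"dx":0.03,"dy":0.05,"dz":0.02,"roll":0},
    {"jaw":0,"dx":0.03,"dy":0.05,"dz":0.02,"roll":0},
  ],
)

```text
t: 6.35
eef_pos: [0.5184, 1.0636, 0.2833]
ee_rot: [3.024, -0.674, 1.882]
force: [0.4, -0.1, 0.3]
width: 0.0008
gripper_force: 0.0
```

```bash
python3 st.py
```

```text
t 6.35 pos [0.5184 1.0636 0.2833] tilt 39.1 az 97.1 toolx az 107.8 ty [0.97 0.23 0.09]
box [0.2005 1.0963 0.2833] q [ 1.16  0.98  1.25 -0.34 -1.25  2.26] F [ 0.4 -0.1  0.3]
```

The tilt is now 39° and the thin side is within about 10° of the tilt plane, which is what I need. Next I'll work out the button standoff and the lever waypoints.

Run:
```python
from h import *
b=np.array([0.67947617,-0.03914974,0.32598442])
for n,p in dict(stand=[-.085,.084,.214],near=[-.04,.084,.16],face=[-.03,.084,.146],press=[-.0243,.084,.138]).items(): print(n,toW(b,p)[0].round(4))
```

```text
stand [0.5721 0.0132 0.214 ]
near [0.6147 0.0276 0.16  ]
face [0.6242 0.0308 0.146 ]
press [0.6296 0.0326 0.138 ]
```

Emit:
servo_tool(
  moves=[
    {"jaw":0,"dx":0,"dy":-0.05,"dz":0.03,"roll":-10},
    {"jaw":0,"dx":0,"dy":-0.06,"dz":0.01,"roll":-10},
    {"jaw":0,"dx":0,"dy":-0.06,"dz":0.01,"roll":-10},
    {"jaw":0,"dx":0,"dy":-0.06,"dz":0,"roll":-10},
    {"jaw":0,"dx":0,"dy":-0.06,"dz":0,"roll":-10},
    {"jaw":0,"dx":0,"dy":-0.06,"dz":0,"roll":-10},
    {"jaw":0,"dx":0,"dy":-0.06,"dz":0,"roll":-10},
    {"jaw":0,"dx":0,"dy":-0.06,"dz":0,"roll":-10},
    {"jaw":0,"dx":0,"dy":-0.06,"dz":0,"roll":-4},
    {"jaw":0,"dx":0,"dy":-0.06,"dz":0,"roll":0},
  ],
)

```text
t: 7.6
eef_pos: [0.5257, 0.5515, 0.3219]
ee_rot: [3.032, -0.658, 0.631]
force: [0.7, -0.8, 0.4]
width: 0.0008
gripper_force: 0.0
```

```bash
python3 st.py
```

```text
t 7.6 pos [0.5257 0.5515 0.3219] tilt 38.1 az 26.0 toolx az 36.2 ty [ 0.53 -0.84  0.09]
box [0.0435 0.6087 0.3219] q [ 1.21  0.1  -0.53  0.86 -0.6   0.31] F [ 0.7 -0.8  0.4]
```

Emit:
servo_tool(
  moves=[
    {"jaw":0,"dx":0,"dy":-0.06,"dz":0,"roll":-7},
    {"jaw":0,"dx":0,"dy":-0.06,"dz":0,"roll":-6},
    {"jaw":0,"dx":0,"dy":-0.06,"dz":0,"roll":0},
    {"jaw":0,"dx":0,"dy":-0.06,"dz":0,"roll":0},
    {"jaw":0,"dx":0,"dy":-0.06,"dz":0,"roll":0},
    {"jaw":0,"dx":0,"dy":-0.06,"dz":0,"roll":0},
    {"jaw":0,"dx":0,"dy":-0.06,"dz":0,"roll":0},
    {"jaw":0,"dx":0,"dy":-0.06,"dz":0,"roll":0},
    {"jaw":0,"dx":0,"dy":-0.06,"dz":0,"roll":0},
    {"jaw":0,"dx":0,"dy":0,"dz":-0.02,"roll":0},
  ],
)

```text
t: 8.85
eef_pos: [0.5271, 0.0117, 0.3037]
ee_rot: [3.03, -0.665, 0.4]
force: [1.1, 1.2, 0.4]
width: 0.0005
gripper_force: 0.0
```

```bash
python3 st.py
```

```text
t 8.85 pos [0.5271 0.0117 0.3037] tilt 38.5 az 12.7 toolx az 22.9 ty [ 0.32 -0.94  0.09]
box [-0.128   0.0969  0.3037] q [ 0.52 -0.38 -0.84  0.39 -0.5   1.13] F [1.1 1.2 0.4]
```

Emit:
servo_tool(
  moves=[
    {"jaw":0,"dx":0.009,"dy":0,"dz":-0.018,"roll":0},
    {"jaw":0,"dx":0.009,"dy":0,"dz":-0.018,"roll":0},
    {"jaw":0,"dx":0.009,"dy":0,"dz":-0.018,"roll":0},
    {"jaw":0,"dx":0.009,"dy":0,"dz":-0.018,"roll":0},
    {"jaw":0,"dx":0.009,"dy":0,"dz":-0.018,"roll":0},
    {"jaw":0,"dx":0.008,"dy":0.003,"dz":-0.01,"roll":0},
    {"jaw":0,"dx":0.008,"dy":0.003,"dz":-0.01,"roll":0},
    {"jaw":0,"dx":0.008,"dy":0.003,"dz":-0.01,"roll":0},
    {"jaw":0,"dx":0.008,"dy":0.003,"dz":-0.01,"roll":0},
    {"jaw":0,"dx":0.008,"dy":0.003,"dz":-0.01,"roll":0},
  ],
)

```text
t: 10.1
eef_pos: [0.6038, 0.0233, 0.1824]
ee_rot: [3.055, -0.625, 0.401]
force: [-0.0, -0.9, -0.3]
width: 0.0004
gripper_force: 0.0
```

```bash
python3 st.py
python3 - <<'E'
from h import *
p,d=grab_frame('scene');cv2.imwrite('pics/s1.png',cv2.convertScaleAbs(cv2.resize(p[100:300,180:420,::-1],None,fx=3,fy=3),alpha=1.6))
E
```

```text
t 10.1 pos [0.6038 0.0233 0.1824] tilt 36.1 az 14.5 toolx az 23.0 ty [ 0.34 -0.94  0.07]
box [-0.0517  0.0834  0.1824] q [ 0.26 -0.06 -1.    0.83 -0.    0.86] F [-0.  -0.9 -0.3]
```

View pics/s1.png

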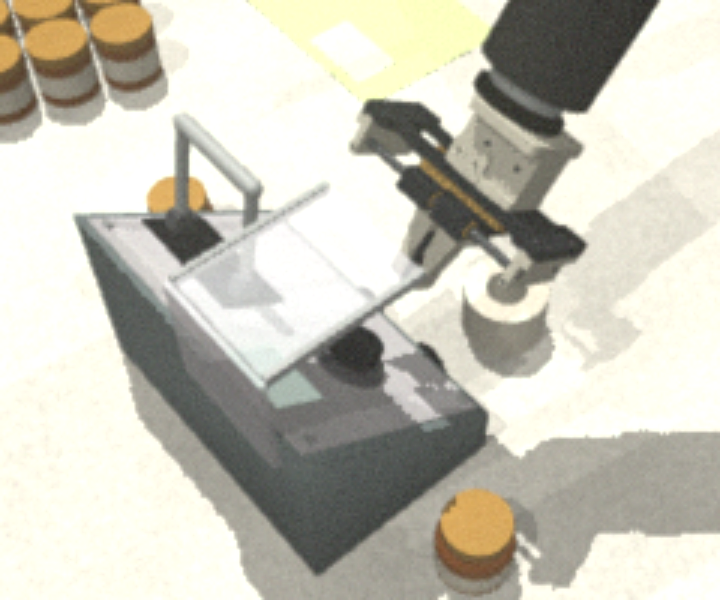

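The scene view shows the gripper in front of the hood edge at about (430,270), thin side facing it, clear of the hood. The black button is at (355,345), the lever is still up, and the roll is upright. I'll continue toward the button face.

Emit:
servo_tool(
  moves=[
    {"jaw":0,"dx":0.003,"dy":0.001,"dz":-0.006,"roll":0},
    {"jaw":0,"dx":0.003,"dy":0.001,"dz":-0.006,"roll":0},
    {"jaw":0,"dx":0.003,"dy":0.001,"dz":-0.006,"roll":0},
    {"jaw":0,"dx":0.003,"dy":0.001,"dz":-0.006,"roll":0},
    {"jaw":0,"dx":0.003,"dy":0.001,"dz":-0.005,"roll":0},
    {"jaw":0,"dx":0,"dy":0,"dz":0,"roll":0},
    {"jaw":0,"dx":0,"dy":0,"dz":0,"roll":0},
    {"jaw":0,"dx":0,"dy":0,"dz":0,"roll":0},
    {"jaw":0,"dx":0,"dy":0,"dz":0,"roll":0},
    {"jaw":0,"dx":0,"dy":0,"dz":0,"roll":0},
  ],
)

```text
t: 11.4
eef_pos: [0.62, 0.023, 0.1605]
ee_rot: [3.072, -0.608, 0.399]
force: [-0.2, 0.1, -0.1]
width: 0.0003
gripper_force: 0.0
```

```bash
python3 st.py
```

```text
t 11.4 pos [0.62   0.023  0.1605] tilt 35.0 az 15.9 toolx az 22.9 ty [ 0.35 -0.93  0.06]
box [-0.0364  0.0779  0.1605] q [ 0.28  0.01 -0.95  0.68 -0.    0.99] F [-0.2  0.1 -0.1]
```

Emit:
servo_tool(
  moves=[
    {"jaw":0,"dx":0.0008,"dy":0.0015,"dz":-0.003,"roll":0},
    {"jaw":0,"dx":0.0008,"dy":0.0015,"dz":-0.003,"roll":0},
    {"jaw":0,"dx":0.0008,"dy":0.0015,"dz":-0.003,"roll":0},
    {"jaw":0,"dx":0.0008,"dy":0.0015,"dz":-0.003,"roll":0},
    {"jaw":0,"dx":0.0008,"dy":0.0015,"dz":-0.003,"roll":0},
    {"jaw":0,"dx":0.0015,"dy":0.0005,"dz":-0.002,"roll":0},
    {"jaw":0,"dx":0.0015,"dy":0.0005,"dz":-0.002,"roll":0},
    {"jaw":0,"dx":0.0015,"dy":0.0005,"dz":-0.002,"roll":0},
    {"jaw":0,"dx":0.0015,"dy":0.0005,"dz":-0.002,"roll":0},
    {"jaw":0,"dx":0,"dy":0,"dz":0,"roll":0},
  ],
)

```text
t: 12.65
eef_pos: [0.6313, 0.0284, 0.1431]
ee_rot: [3.087, -0.599, 0.398]
force: [-0.4, 0.2, 0.3]
width: 0.0004
gripper_force: 0.0
```

```bash
cat > lev.py <<'E'
from h import *
b=np.array([0.67947617,-0.03914974,0.32598442])
d=grab_frame('top')[1]
L=toW([0,0,-b[2]],(back('top',d).reshape(-1,3)-[b[0],b[1],0]))
r=L-[.018,0,.157];R=np.hypot(r[:,0],r[:,2])
m=(abs(L[:,1]+.08)<.035)&(R>.105)&(R<.13)&(L[:,2]>.17)&(L[:,0]<.06)
a=np.degrees(np.arctan2(-r[m,0],r[m,2]));print('lever bar pts',m.sum(),'angle from vertical pct',np.percentile(a,[5,25,50,75,95]).round(1),'(10=up,73=down)')
E
python3 st.py; python3 lev.py
```

```text
t 12.65 pos [0.6313 0.0284 0.1431] tilt 34.4 az 17.3 toolx az 22.8 ty [ 0.36 -0.93  0.04]
box [-0.024   0.0795  0.1431] q [ 0.31  0.06 -0.9   0.53 -0.01  1.11] F [-0.4  0.2  0.3]
lever bar pts 241 angle from vertical pct [ 5.6  7.2  9.1 11.  12.6] (10=up,73=down)
```

Emit:
servo_tool(
  moves=[
    {"jaw":0,"dx":0.0004,"dy":0.0005,"dz":-0.0015,"roll":0},
    {"jaw":0,"dx":0.0004,"dy":0.0005,"dz":-0.0015,"roll":0},
    {"jaw":0,"dx":0.0004,"dy":0.0005,"dz":-0.0015,"roll":0},
    {"jaw":0,"dx":0.0004,"dy":0.0005,"dz":-0.0015,"roll":0},
    {"jaw":0,"dx":0.0004,"dy":0.0005,"dz":-0.0015,"roll":0},
    {"jaw":0,"dx":0.0004,"dy":0.0005,"dz":-0.0015,"roll":0},
    {"jaw":0,"dx":0.0004,"dy":0.0005,"dz":-0.0015,"roll":0},
    {"jaw":0,"dx":0.0004,"dy":0.0005,"dz":-0.0015,"roll":0},
    {"jaw":0,"dx":0,"dy":0,"dz":0,"roll":0},
    {"jaw":0,"dx":0,"dy":0,"dz":0,"roll":0},
  ],
)

```text
t: 13.95
eef_pos: [0.635, 0.0303, 0.1335]
ee_rot: [3.095, -0.596, 0.398]
force: [-0.3, -0.8, 0.1]
width: 0.0006
gripper_force: 0.0
```

```bash
python3 st.py; python3 lev.py
```

```text
t 13.95 pos [0.635  0.0303 0.1335] tilt 34.2 az 18.0 toolx az 22.8 ty [ 0.36 -0.93  0.04]
box [-0.0198  0.0801  0.1335] q [ 0.33  0.08 -0.88  0.45 -0.02  1.18] F [-0.3 -0.8  0.1]
lever bar pts 240 angle from vertical pct [ 5.4  7.1  9.1 11.  12.6] (10=up,73=down)
```

Run:
```python
from h import *
b=np.array([0.67947617,-0.03914974,0.32598442])
p,d=grab_frame('scene');x0,y0=250,150
im=cv2.convertScaleAbs(cv2.resize(p[y0:y0+110,x0:x0+140,::-1],None,fx=5,fy=5,interpolation=cv2.INTER_CUBIC),alpha=1.7)
t=np.linspace(0,2*np.pi,60);ring=toW(b,np.array([-.03,.07,.146])+.022*np.stack([np.cos(t)*.819,np.sin(t),np.cos(t)*.574],-1))
C=toW(b,[[-.1,.16,.06],[-.1,-.16,.06],[.1,-.16,.2],[.1,.16,.2]])
H=toW(b,[[-.045,.01,.275],[-.045,.13,.275],[.1,.13,.275],[.1,.01,.275]])
for Q,c in((ring,(0,255,0)),(C,(0,0,255)),(H,(255,0,0))): cv2.polylines(im,[((proj('scene',Q)-[x0,y0])*5).astype(np.int32)],True,c,1)
q=((proj('scene',get_state()['eef_pos'])-[x0,y0])*5).astype(int)[0];cv2.circle(im,tuple(map(int,q)),4,(255,0,255),-1)
cv2.imwrite('pics/s2.png',im)
```

```text
(no output)
```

View pics/s2.png

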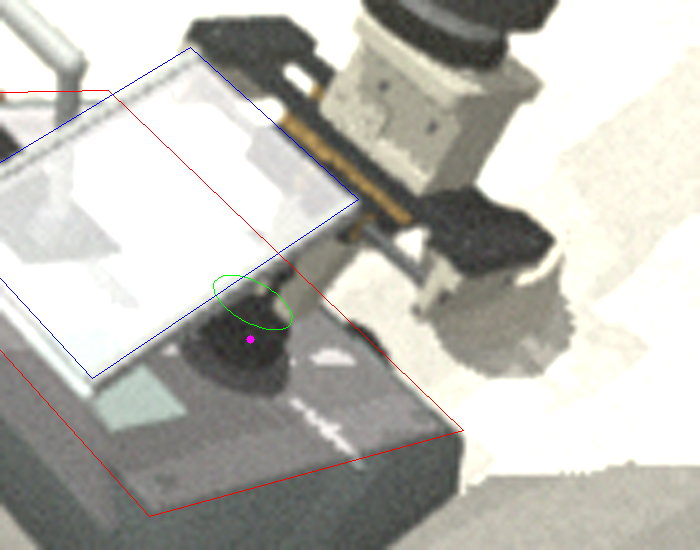

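Run:
```python
from h import *
b=np.array([0.67947617,-0.03914974,0.32598442])
q=proj('scene',[0.6038,.0233,.1824])[0];print('s1 px',q,(q-[180,100])*3)
p,d=grab_frame('scene');W=back('scene',d)
B=lambda P:toW([0,0,-b[2]],P-np.r_[b[:2],0])
for name,(x,y) in dict(btn1=(235,325),btn2=(250,340),btn3=(270,340),btn4=(225,320),collar=(240,385),fing=(300,290),fing2=(320,265),tip=(272,315),panel=(300,440),panel2=(170,480),panel3=(380,420),hoodedge=(300,235)).items():
    u,v=250+x//5,150+y//5
    P=B(W[v,u])[0];print(name,(P*1000).round(0),'panel-normal height mm',((P@[-.574,0,.819]-.13*.819)*1000).round(1),p[v,u])
d=grab_frame('top')[1];W=back('top',d)
for v in range(170,190,3):
    print(v,[(B(W[v,u])[0]*1000).round(0).astype(int).tolist() for u in range(308,326,4)])
```

```text
s1 px [310.5235557  200.67237314] [391.5706671  302.01711942]
btn1 [-10.  81. 157.] panel-normal height mm 27.7 [36 34 33]
btn2 [-13.  89. 149.] panel-normal height mm 23.0 [34 32 29]
btn3 [-23.  92. 144.] panel-normal height mm 24.5 [30 32 29]
btn4 [ -8.  75. 156.] panel-normal height mm 25.8 [33 32 32]
collar [  2.  99. 135.] panel-normal height mm 2.5 [46 44 48]
fing [-39.  96. 177.] panel-normal height mm 60.6 [80 81 71]
fing2 [-49. 100. 192.] panel-normal height mm 79.1 [84 82 73]
tip [-35.  78. 139.] panel-normal height mm 27.0 [33 34 24]
panel [ -2. 140. 129.] panel-normal height mm 0.2 [83 82 79]
panel2 [ 76. 142. 181.] panel-normal height mm -2.2 [67 70 67]
panel3 [-58. 139.  88.] panel-normal height mm -1.2 [91 91 90]
hoodedge [-11. 130. 279.] panel-normal height mm 128.0 [135 135 132]
170 [[-32, 91, 279], [-35, 83, 280], [-38, 75, 277], [-40, 67, 276], [-16, 48, 126]]
173 [[-38, 93, 278], [-40, 85, 275], [-21, 70, 152], [-23, 61, 146], [-43, 58, 239]]
176 [[-21, 91, 152], [-26, 82, 161], [-43, 77, 238], [-47, 69, 247], [-51, 61, 248]]
179 [[-43, 96, 236], [-47, 88, 244], [-40, 77, 184], [-54, 72, 250], [-56, 63, 246]]
182 [[-51, 98, 247], [-54, 90, 246], [-56, 82, 241], [-59, 74, 242], [-62, 66, 243]]
185 [[-58, 101, 251], [-60, 93, 245], [-55, 82, 196], [-66, 76, 246], [-71, 69, 257]]
188 [[-63, 103, 245], [-65, 95, 240], [-70, 87, 255], [-75, 79, 263], [-78, 72, 270]]
```

Run:
```python
from h import *
b=np.array([0.67947617,-0.03914974,0.32598442])
B=lambda P:toW([0,0,-b[2]],P-np.r_[b[:2],0])
n=np.array([-.574,0,.819])
now=grab_frame('scene')
im=cv2.imread('pics/scene0.png')[:,:,::-1]
cv2.imwrite('pics/cmp.png',cv2.convertScaleAbs(np.hstack([cv2.resize(a[185:240,275:330,::-1],None,fx=7,fy=7,interpolation=cv2.INTER_NEAREST) for a in(im,now[0])]),alpha=2))
for d in (np.load('pics/scene0.npy'),now[1]):
    P=B(back('scene',d).reshape(-1,3));h=(P@n-.13*.819)*1000;s=(P[:,0]*.819+P[:,2]*.574)*1000
    col=(s+30*.819-146*.574)
    near=(abs(col)<32)&(abs(P[:,1]-.07)<.035)
    print('hist h',np.histogram(h[near],[-5,3,6,9,12,15,18,21,24,27,30,33,36,40]))
    m=near&(h>22)&(h<36);print('face pts: slope off',np.percentile(col[m],[2,50,98]).round(1),'y',np.percentile(P[m,1]*1000,[2,50,98]).round(1),'h',np.median(h[m]))
```

```text
hist h (array([48, 24, 70, 18, 16, 16, 17, 15, 41, 54,  0,  0,  0]), array([-5,  3,  6,  9, 12, 15, 18, 21, 24, 27, 30, 33, 36, 40]))
face pts: slope off [-13.7   6.7  24.7] y [61.3 79.4 93.9] h 27.01435094963135
hist h (array([56, 22, 68, 17, 13, 17, 18, 14, 52, 39,  0,  0,  0]), array([-5,  3,  6,  9, 12, 15, 18, 21, 24, 27, 30, 33, 36, 40]))
face pts: slope off [-10.8   7.5  24.6] y [61.6 79.9 93.7] h 26.74410577531118
```

View pics/cmp.png

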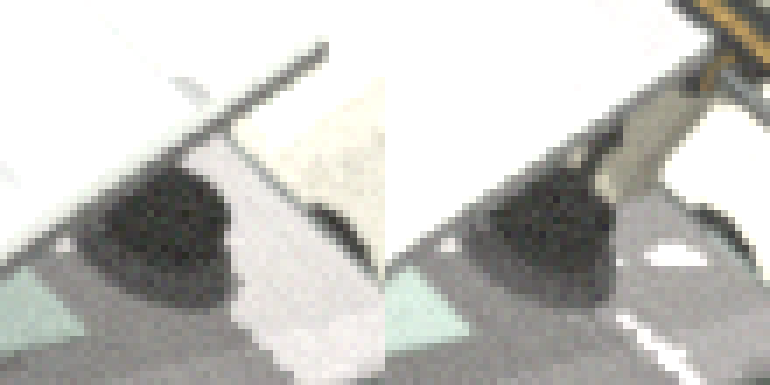

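Run:
```python
from h import *
from scipy.spatial.transform import Rotation as Ro
s=get_state();R=Ro.from_euler('xyz',s['ee_rot']).as_matrix()
print(np.round(s['eef_pos'],4),np.round(s['ee_rot'],3),s['width'])
for n in('scene','top'):
    d=grab_frame(n)[1];d0=np.load(f'pics/{n}0.npy')
    W=back(n,d);ch=(d>0)&(d0>0)&(d<d0-.012)
    T=((W-s['eef_pos'])@R*1000)
    m=ch&(np.linalg.norm(T,axis=-1)<110)
    print(n,m.sum(),'tool z range by bins')
    for lo in range(-110,20,10):
        k=m&(T[...,2]>lo)&(T[...,2]<=lo+10)
        if k.sum()>2: print(lo,k.sum(),'x',np.percentile(T[k][:,0],[5,50,95]).round(0),'y',np.percentile(T[k][:,1],[5,50,95]).round(0))
```

```text
[0.635  0.0303 0.1336] [ 3.095 -0.596  0.398] 0.0004962394908846862
scene 210 tool z range by bins
-110 7 x [-5.  7. 13.] y [-35. -34.   4.]
-100 24 x [-22.  -3.  37.] y [-35. -34. -31.]
-90 6 x [10. 13. 14.] y [-34. -33. -25.]
-80 24 x [-8.  9. 11.] y [-23. -21. -14.]
-70 27 x [-5.  9. 12.] y [-21. -18.  -9.]
-60 32 x [-10.   9.  11.] y [-19. -15.  -4.]
-50 33 x [-8.  9. 13.] y [-18. -13.  -0.]
-40 40 x [-8.  8. 12.] y [-17. -11.   4.]
-30 17 x [ 1.  8. 11.] y [-16.  -3.   7.]
top 57 tool z range by bins
-110 4 x [19. 36. 40.] y [-3.  3.  6.]
-100 16 x [38. 39. 41.] y [-26.  -9.  26.]
-80 7 x [4. 6. 8.] y [-2.  1.  3.]
-60 4 x [11. 11. 12.] y [-1.  2.  4.]
-50 6 x [10. 11. 12.] y [-2.  0.  5.]
-40 17 x [11. 12. 14.] y [-13.   2.  14.]
```

The depth comparison shows the visible finger ending about 25 mm short of the reported TCP, and the button still out. That agrees with the zero contact force. I'll keep advancing along the normal until I feel contact.

Emit:
servo_tool(
  moves=[
    {"jaw":0,"dx":0.0008,"dy":0.0004,"dz":-0.0015,"roll":0},
    {"jaw":0,"dx":0.0008,"dy":0.0004,"dz":-0.0015,"roll":0},
    {"jaw":0,"dx":0.0008,"dy":0.0004,"dz":-0.0015,"roll":0},
    {"jaw":0,"dx":0.0008,"dy":0.0004,"dz":-0.0015,"roll":0},
    {"jaw":0,"dx":0.0008,"dy":0.0004,"dz":-0.0015,"roll":0},
    {"jaw":0,"dx":0.0008,"dy":0.0004,"dz":-0.0015,"roll":0},
    {"jaw":0,"dx":0.0008,"dy":0.0004,"dz":-0.0015,"roll":0},
    {"jaw":0,"dx":0,"dy":0,"dz":0,"roll":0},
    {"jaw":0,"dx":0,"dy":0,"dz":0,"roll":0},
    {"jaw":0,"dx":0,"dy":0,"dz":0,"roll":0},
  ],
)

```text
t: 15.55
eef_pos: [0.6411, 0.0318, 0.1243]
ee_rot: [3.099, -0.594, 0.398]
force: [1.2, 0.7, -0.9]
width: 0.0002
gripper_force: 0.0
```

```bash
python3 st.py; python3 lev.py
```

```text
t 15.55 pos [0.6411 0.0318 0.1243] tilt 34.1 az 18.5 toolx az 22.8 ty [ 0.37 -0.93  0.03]
box [-0.0136  0.0795  0.1243] q [ 0.34  0.11 -0.85  0.38 -0.02  1.25] F [ 1.2  0.7 -0.9]
lever bar pts 240 angle from vertical pct [ 5.4  7.2  9.2 11.  12.6] (10=up,73=down)
```

Emit:
servo_tool(
  moves=[
    {"jaw":0,"dx":0.0008,"dy":0.0004,"dz":-0.0015,"roll":0},
    {"jaw":0,"dx":0.0008,"dy":0.0004,"dz":-0.0015,"roll":0},
    {"jaw":0,"dx":0.0008,"dy":0.0004,"dz":-0.0015,"roll":0},
    {"jaw":0,"dx":0.0008,"dy":0.0004,"dz":-0.0015,"roll":0},
    {"jaw":0,"dx":0.0008,"dy":0.0004,"dz":-0.0015,"roll":0},
    {"jaw":0,"dx":0.0008,"dy":0.0004,"dz":-0.0015,"roll":0},
    {"jaw":0,"dx":0.0008,"dy":0.0004,"dz":-0.0015,"roll":0},
    {"jaw":0,"dx":0,"dy":0,"dz":0,"roll":0},
    {"jaw":0,"dx":0,"dy":0,"dz":0,"roll":0},
    {"jaw":0,"dx":0,"dy":0,"dz":0,"roll":0},
  ],
)

```text
t: 16.85
eef_pos: [0.6473, 0.0335, 0.1149]
ee_rot: [3.104, -0.593, 0.398]
force: [-2.2, 2.1, 2.8]
width: 0.0004
gripper_force: 1.8
```

```bash
python3 st.py; python3 lev.py
```

```text
t 16.85 pos [0.6473 0.0335 0.1149] tilt 34.0 az 18.9 toolx az 22.8 ty [ 0.37 -0.93  0.03]
box [-0.0072  0.0791  0.1149] q [ 0.34  0.13 -0.82  0.31 -0.02  1.31] F [-2.2  2.1  2.8]
lever bar pts 157 angle from vertical pct [67.  68.  69.  70.4 72.7] (10=up,73=down)
```

The lever has dropped: the bar now sits at about 70°. The physical finger end is about 27 mm short of the reported TCP, so I'll allow for that. Now I'll retreat and move in front of the lever.

Emit:
servo_tool(
  moves=[
    {"jaw":0,"dx":-0.0105,"dy":-0.0035,"dz":0.0166,"roll":0},
    {"jaw":0,"dx":-0.0105,"dy":-0.0035,"dz":0.0166,"roll":0},
    {"jaw":0,"dx":-0.0105,"dy":-0.0035,"dz":0.0166,"roll":0},
    {"jaw":0,"dx":-0.0105,"dy":-0.0035,"dz":0.0166,"roll":0},
    {"jaw":0,"dx":-0.0105,"dy":-0.0035,"dz":0.0166,"roll":0},
    {"jaw":0,"dx":-0.047,"dy":-0.016,"dz":0,"roll":0},
    {"jaw":0,"dx":-0.028,"dy":-0.041,"dz":0,"roll":0},
    {"jaw":0,"dx":0.0138,"dy":-0.0407,"dz":0,"roll":0},
    {"jaw":0,"dx":0.0138,"dy":-0.0407,"dz":0,"roll":0},
    {"jaw":0,"dx":0.0138,"dy":-0.0407,"dz":0,"roll":0},
  ],
)

```text
t: 18.15
eef_pos: [0.5604, -0.1617, 0.198]
ee_rot: [3.103, -0.593, 0.397]
force: [0.3, 0.5, 0.7]
width: 0.0002
gripper_force: 0.0
```

```bash
python3 st.py;python3 lev.py
```

```text
t 18.15 pos [ 0.5604 -0.1617  0.198 ] tilt 34.0 az 18.9 toolx az 22.8 ty [ 0.37 -0.93  0.03]
box [-0.152 -0.078  0.198] q [-0.17 -0.01 -0.44 -0.45 -0.66  2.42] F [0.3 0.5 0.7]
lever bar pts 160 angle from vertical pct [66.1 67.7 68.9 70.3 72.5] (10=up,73=down)
```

Emit:
servo_tool(
  moves=[
    {"jaw":0,"dx":0,"dy":0,"dz":-0.026,"roll":0},
    {"jaw":0,"dx":0,"dy":0,"dz":-0.026,"roll":0},
    {"jaw":0,"dx":0,"dy":0,"dz":-0.026,"roll":0},
    {"jaw":0,"dx":0.0114,"dy":0.0038,"dz":0,"roll":0},
    {"jaw":0,"dx":0.0114,"dy":0.0038,"dz":0,"roll":0},
    {"jaw":0,"dx":0.0114,"dy":0.0038,"dz":0,"roll":0},
    {"jaw":0,"dx":0.0114,"dy":0.0038,"dz":0.0083,"roll":0},
    {"jaw":0,"dx":0.0114,"dy":0.0038,"dz":0.0083,"roll":0},
    {"jaw":0,"dx":0.0114,"dy":0.0038,"dz":0.0083,"roll":0},
    {"jaw":0,"dx":0,"dy":0,"dz":0,"roll":0},
  ],
)

```text
t: 19.45
eef_pos: [0.6292, -0.1366, 0.1454]
ee_rot: [3.103, -0.592, 0.399]
force: [-0.3, -0.7, -0.7]
width: 0.0003
gripper_force: 0.0
```

```bash
python3 st.py;python3 lev.py
python3 - <<'E'
from h import *
p,d=grab_frame('scene');cv2.imwrite('pics/s3.png',cv2.convertScaleAbs(cv2.resize(p[100:280,200:400,::-1],None,fx=3,fy=3),alpha=1.6))
E
```

```text
t 19.45 pos [ 0.6292 -0.1366  0.1454] tilt 34.0 az 18.9 toolx az 22.9 ty [ 0.37 -0.93  0.03]
box [-0.0788 -0.0762  0.1454] q [-0.09  0.14 -0.41 -0.47 -0.52  2.4 ] F [-0.3 -0.7 -0.7]
lever bar pts 188 angle from vertical pct [66.7 68.  69.5 71.2 76.3] (10=up,73=down)
```

View pics/s3.png

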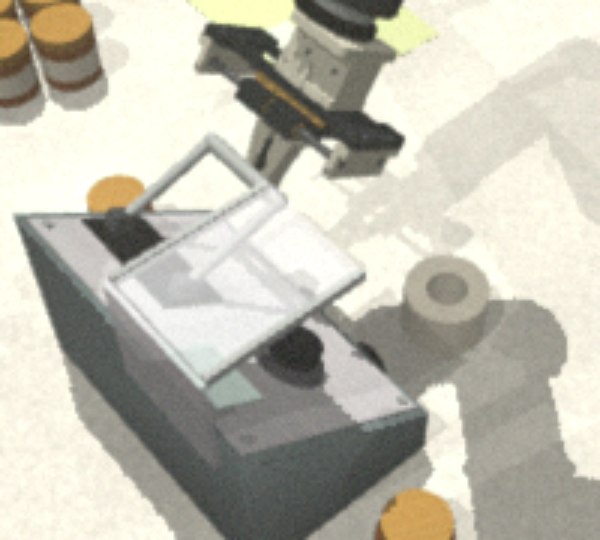

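The scene view shows the lever down, with its bar running from about (215,145) to (280,195). The fingers are just under and in front of the bar at (270,165), and the roll and jars are standing. I'll lift along the arc.

Emit:
servo_tool(
  moves=[
    {"jaw":0,"dx":0.0047,"dy":0.0016,"dz":0.0108,"roll":0},
    {"jaw":0,"dx":0.0047,"dy":0.0016,"dz":0.0108,"roll":0},
    {"jaw":0,"dx":0.0064,"dy":0.0022,"dz":0.0093,"roll":0},
    {"jaw":0,"dx":0.0064,"dy":0.0022,"dz":0.0093,"roll":0},
    {"jaw":0,"dx":0.008,"dy":0.0027,"dz":0.0077,"roll":0},
    {"jaw":0,"dx":0.008,"dy":0.0027,"dz":0.0077,"roll":0},
    {"jaw":0,"dx":0.0095,"dy":0.0032,"dz":0.0058,"roll":0},
    {"jaw":0,"dx":0.0095,"dy":0.0032,"dz":0.0058,"roll":0},
    {"jaw":0,"dx":0.0086,"dy":0.0029,"dz":0.0031,"roll":0},
    {"jaw":0,"dx":0.0086,"dy":0.0029,"dz":0.0031,"roll":0},
  ],
)

```text
t: 20.8
eef_pos: [0.7032, -0.112, 0.218]
ee_rot: [3.104, -0.591, 0.397]
force: [-2.7, -1.6, -0.7]
width: 0.0001
gripper_force: 1.5
```

```bash
python3 st.py;python3 lev.py
```

```text
t 20.8 pos [ 0.7032 -0.112   0.218 ] tilt 33.9 az 18.9 toolx az 22.8 ty [ 0.37 -0.93  0.03]
box [-0.0008 -0.0767  0.218 ] q [-0.01  0.15 -0.26 -0.32 -0.62  2.17] F [-2.7 -1.6 -0.7]
lever bar pts 185 angle from vertical pct [ 9.3 10.6 12.2 13.6 15.9] (10=up,73=down)
```

Emit:
servo_tool(
  moves=[
    {"jaw":0,"dx":0.0014,"dy":0.0005,"dz":0.0002,"roll":0},
    {"jaw":0,"dx":0.0014,"dy":0.0005,"dz":0.0002,"roll":0},
    {"jaw":0,"dx":0.0014,"dy":0.0005,"dz":0.0002,"roll":0},
    {"jaw":0,"dx":0.0014,"dy":0.0005,"dz":0.0002,"roll":0},
    {"jaw":0,"dx":0.0014,"dy":0.0005,"dz":0.0002,"roll":0},
    {"jaw":0,"dx":0.0014,"dy":0.0005,"dz":0.0002,"roll":0},
    {"jaw":0,"dx":0.0014,"dy":0.0005,"dz":0.0002,"roll":0},
    {"jaw":0,"dx":0.0014,"dy":0.0005,"dz":0.0002,"roll":0},
    {"jaw":0,"dx":0,"dy":0,"dz":0,"roll":0},
    {"jaw":0,"dx":0,"dy":0,"dz":0,"roll":0},
  ],
)

```text
t: 22.1
eef_pos: [0.7137, -0.1083, 0.2193]
ee_rot: [3.104, -0.591, 0.397]
force: [-1.6, -0.6, 0.3]
width: 0.0008
gripper_force: 1.1
```

```bash
python3 st.py;python3 lev.py
```

```text
t 22.1 pos [ 0.7137 -0.1083  0.2193] tilt 33.9 az 18.9 toolx az 22.8 ty [ 0.37 -0.93  0.03]
box [ 0.0103 -0.0764  0.2193] q [ 0.    0.16 -0.24 -0.31 -0.62  2.16] F [-1.6 -0.6  0.3]
lever bar pts 172 angle from vertical pct [ 3.9  5.2  6.7  8.  10.2] (10=up,73=down)
```

Emit:
servo_tool(
  moves=[
    {"jaw":0,"dx":0.0012,"dy":0.0004,"dz":0,"roll":0},
    {"jaw":0,"dx":0.0012,"dy":0.0004,"dz":0,"roll":0},
    {"jaw":0,"dx":0,"dy":0,"dz":0,"roll":0},
    {"jaw":0,"dx":0,"dy":0,"dz":0,"roll":0},
    {"jaw":0,"dx":-0.004,"dy":-0.0013,"dz":0,"roll":0},
    {"jaw":0,"dx":-0.004,"dy":-0.0013,"dz":0,"roll":0},
    {"jaw":0,"dx":-0.004,"dy":-0.0013,"dz":0,"roll":0},
    {"jaw":0,"dx":-0.004,"dy":-0.0013,"dz":0,"roll":0},
    {"jaw":0,"dx":-0.006,"dy":-0.002,"dz":0,"roll":0},
    {"jaw":0,"dx":-0.006,"dy":-0.002,"dz":0,"roll":0},
  ],
)

```text
t: 23.4
eef_pos: [0.6878, -0.1168, 0.2195]
ee_rot: [3.103, -0.591, 0.397]
force: [0.6, -0.2, -0.2]
width: 0.0002
gripper_force: 0.0
```

```bash
python3 st.py;python3 lev.py
```

```text
t 23.4 pos [ 0.6878 -0.1168  0.2195] tilt 33.9 az 18.9 toolx az 22.8 ty [ 0.37 -0.93  0.03]
box [-0.017  -0.0762  0.2195] q [-0.02  0.13 -0.28 -0.33 -0.62  2.19] F [ 0.6 -0.2 -0.2]
lever bar pts 257 angle from vertical pct [ 5.4  7.3  9.4 11.4 23.9] (10=up,73=down)
```

The lever stays latched on its own at about 9.4°. Now I'll retreat well clear.

Emit:
servo_tool(
  moves=[
    {"jaw":0,"dx":-0.015,"dy":-0.005,"dz":0.003,"roll":0},
    {"jaw":0,"dx":-0.015,"dy":-0.005,"dz":0.003,"roll":0},
    {"jaw":0,"dx":-0.015,"dy":-0.005,"dz":0.003,"roll":0},
    {"jaw":0,"dx":-0.015,"dy":-0.005,"dz":0.003,"roll":0},
    {"jaw":0,"dx":-0.015,"dy":-0.005,"dz":0.003,"roll":0},
    {"jaw":0,"dx":-0.015,"dy":-0.005,"dz":0.003,"roll":0},
    {"jaw":0,"dx":-0.015,"dy":-0.005,"dz":0.003,"roll":0},
    {"jaw":0,"dx":0,"dy":0,"dz":0,"roll":0},
    {"jaw":0,"dx":0,"dy":0,"dz":0,"roll":0},
    {"jaw":0,"dx":0,"dy":0,"dz":0,"roll":0},
  ],
)

```text
t: 24.7
eef_pos: [0.5834, -0.1515, 0.2401]
ee_rot: [3.104, -0.591, 0.397]
force: [-0.2, 0.4, -0.1]
width: 0.0005
gripper_force: 0.0
```

```bash
python3 st.py;python3 lev.py
python3 - <<'E'
from h import *
p,d=grab_frame('scene');cv2.imwrite('pics/s4.png',cv2.convertScaleAbs(cv2.resize(p[100:320,180:420,::-1],None,fx=2.5,fy=2.5),alpha=1.6))
E
```

```text
t 24.7 pos [ 0.5834 -0.1515  0.2401] tilt 33.9 az 18.9 toolx az 22.8 ty [ 0.37 -0.93  0.03]
box [-0.127  -0.0757  0.2401] q [-0.12 -0.03 -0.38 -0.38 -0.71  2.3 ] F [-0.2  0.4 -0.1]
lever bar pts 240 angle from vertical pct [ 5.5  7.2  9.1 11.  12.6] (10=up,73=down)
```

View pics/s4.png

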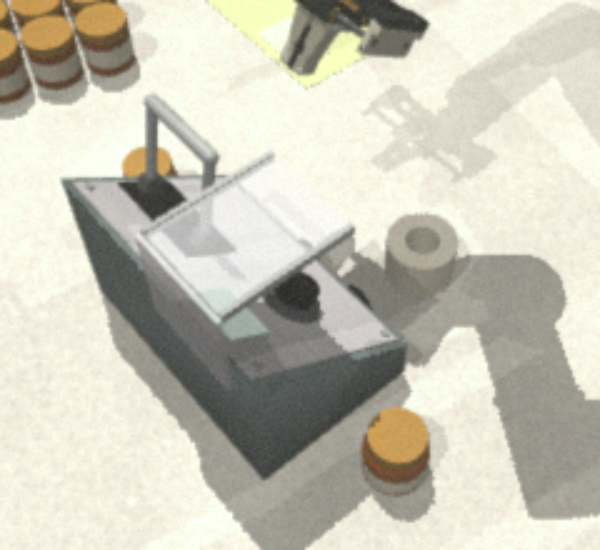

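The lever is latched up at (180,130), the button is out at (297,290), the jars and roll are standing where they were, and the gripper is clear.

```bash
python3 -c "
from station import *
print(job_done())"
```

```text
the job is handed in; nothing more can be done
None
```

The breaker test is done and handed in at about 25 s: the button press dropped the lever, which I lifted back until it latched and stayed up on its own, and the jars and label roll are still where they were.

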